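# Feel the quartz crystal for its cross-striations

## Task

Feel the white quartz crystal for its cross-striations: with the gripper's fingers closed, set the fingertips down on its uppermost face at the brown root end and draw them along the middle of that face to the shoulder where the point begins, touching lightly all the way without lifting off, and only then raise them clear of the crystal. Keep the touch light enough that the crystal stays where it lies; do not grip or lift it, and leave the other specimens and tools undisturbed.

Things in the scene. Friction and masses are not known exactly. Their poses are not given: they have to be found in the camera images.
- quartz: Loose milky-white quartz, 0.95 kg, lying on a prism face: hexagonal prism 150 mm long, 56 mm across flats at the root tapering to 46 mm at the shoulder; beyond it a clearer, bluish six-sided point 29 mm long, behind the root a brown broken stump 12 mm long. Grey striation lines cross the faces (no relief). Origin: on the counter under mid-prism; x level from root to point, z up. 
- quartz_root (a point): Middle of the edge where the crystal's uppermost face begins, at the brown root end, 56 mm above the counter; the face is 32 mm wide here.
- quartz_shoulder (a point): Middle of the edge where the uppermost face ends and the point begins, 46 mm above the counter; the face is 27 mm wide here. The flat, hard, smooth upper face runs straight from quartz_root to quartz_shoulder, 150 mm, falling by 10 mm (0.067 rad) towards the shoulder.
- quartz_face (a point): Centre of the uppermost face, on its surface; x along the face from root to shoulder, y across it, z out of the face.
- chrysocolla: Loose lump of blue-green bubbly chrysocolla on brown rock, about 72 x 58 x 42 mm; origin at the centre of its underside. A bystander.
- sphalerite: Loose dark brown-black zinc sphalerite piece, about 66 x 56 x 44 mm; origin at the centre of its underside. A bystander.
- dish: Loose stout clear glass specimen dish, empty, 104 mm across the rim and 38 mm high; origin at the centre of its underside. A bystander.
- streak_plate: Loose white porcelain streak plate, 50 x 50 x 7 mm, lying flat; origin at the centre of its underside. A bystander.
- loupe: Loose folding steel hand lens, about 64 x 26 x 15 mm, lying flat; origin on the counter near its middle. A bystander.
Not all that is in view belongs to the job. Of the things that look like the quartz, take the one that is farthest to the robot's right at the start.

How it is judged:
On the way, in this order (a step that is already met when the one before it is completed fails the run):
1. the fingertips rest lightly on the upper face of the quartz at its root end (contact force between the fingers and quartz above 0.2 N and y of the grasp point in the frame of quartz_face between -0.014 and 0.014 m and z of the grasp point in the frame of quartz_face between 0.008 and 0.027 m and x of the grasp point in the frame of quartz_face between -0.095 and -0.042 m), for 0.1 s.
2. still touching, they pass part 1 of 4 of the middle of the face (contact force between the fingers and quartz above 0.2 N and y of the grasp point in the frame of quartz_face between -0.014 and 0.014 m and z of the grasp point in the frame of quartz_face between 0.008 and 0.027 m and x of the grasp point in the frame of quartz_face between -0.04 and -0.018 m), for 0.05 s.
3. still touching, they pass part 2 of 4 of the middle of the face (contact force between the fingers and quartz above 0.2 N and y of the grasp point in the frame of quartz_face between -0.014 and 0.014 m and z of the grasp point in the frame of quartz_face between 0.008 and 0.027 m and x of the grasp point in the frame of quartz_face between -0.018 and 0.004 m), for 0.05 s.
4. still touching, they pass part 3 of 4 of the middle of the face (contact force between the fingers and quartz above 0.2 N and y of the grasp point in the frame of quartz_face between -0.014 and 0.014 m and z of the grasp point in the frame of quartz_face between 0.008 and 0.027 m and x of the grasp point in the frame of quartz_face between 0.004 and 0.025 m), for 0.05 s.
5. still touching, they pass part 4 of 4 of the middle of the face (contact force between the fingers and quartz above 0.2 N and y of the grasp point in the frame of quartz_face between -0.014 and 0.014 m and z of the grasp point in the frame of quartz_face between 0.008 and 0.027 m and x of the grasp point in the frame of quartz_face between 0.025 and 0.045 m), for 0.05 s.
6. still touching, they reach the shoulder (contact force between the fingers and quartz above 0.2 N and y of the grasp point in the frame of quartz_face between -0.014 and 0.014 m and z of the grasp point in the frame of quartz_face between 0.008 and 0.027 m and x of the grasp point in the frame of quartz_face between 0.045 and 0.095 m), for 0.1 s.
7. the fingers are lifted clear of the crystal (not (contact force between the fingers and quartz above 0.2 N) and (z of the grasp point in the frame of quartz_face above 0.04 m or horizontal distance between the grasp point and quartz_face above 0.13 m)), for 0.1 s.
At the end, for the whole second after the job is handed in: Stroke complete; fingers off the crystal and 20 mm or more above its upper face or off to the side; the crystal at rest with both ends of that face within 10 mm of where they lay; chrysocolla, sphalerite, dish, streak plate and hand lens within 15 mm of where they stood (all of step 7 and distance of each of quartz_root, quartz_shoulder from where it was at the start of the episode below 0.01 m and linear speed of quartz below 0.01 m/s and distance of each of chrysocolla, sphalerite, dish, streak_plate, loupe from where it was at the start of the episode below 0.015 m); the robot touches nothing.
It fails at once if the fingers press on the crystal with more than 30 N in setting down, or 20 N in stroking the middle 80 mm of the face (contact force between the fingers and quartz above 30 N or (contact force between the fingers and quartz above 20 N and x of the grasp point in the frame of quartz_face between -0.04 and 0.04 m)).
It fails at once if the crystal is shifted, turned, rocked or lifted by more than 10 mm at either end of its upper face (distance of any of quartz_root, quartz_shoulder from where it was at the start of the episode above 0.01 m).
It fails at once if the fingertips leave the face part-way: more than about 11 mm off it (and less than 23 mm) over its middle 80 mm (x of the grasp point in the frame of quartz_face between -0.04 and 0.04 m and y of the grasp point in the frame of quartz_face between -0.02 and 0.02 m and z of the grasp point in the frame of quartz_face between 0.03 and 0.042 m).
It fails at once if the fingers are put down astride the crystal as if to grip it (x of the grasp point in the frame of quartz_face between -0.075 and 0.075 m and y of the grasp point in the frame of quartz_face between -0.016 and 0.016 m and z of the grasp point in the frame of quartz_face between -0.06 and 0.003 m).
It fails at once if another specimen or tool is pushed more than 15 mm (distance of any of chrysocolla, sphalerite, dish, streak_plate, loupe from where it was at the start of the episode above 0.015 m).
It also fails if it takes over 45 s, if anything falls off the work surface, if the arm or the gripper's body presses on something with over 40 N, if the wrist force passes 120 N, or if a joint passes its speed limit or range.

## Robot

A 6-joint arm with a two-finger parallel gripper is mounted at the origin on the work surface. World frame = base frame: x ahead of the robot, y to its left, z up, the work surface at z = 0. Lengths are in m, angles in rad, forces in N, time in s.
With the tool pointing down it reaches from about 0.375 to 0.9 m from the base axis. Payload 3.1 kg.
Tool frame: the origin (TCP) lies between the finger pads; the fingertips stand 19 mm ahead of it and the grasp point (between the pads) is the TCP; z points along the fingers, y is the line along which they close (so a half turn about z gives the same grasp; the last joint's range is limited). The gripper opens to 87 mm and grips with 3 to 60 N. Pads are 19 mm wide; open, the fingers measure 117 mm over their backs; the gripper's body (75 mm by 190 mm) begins 51 mm behind the grasp point.
Start: joints at [-1.28, 0.527, 1.433, -0, 1.181, -0.178], TCP at [0.283, -0.557, 0.242] pointing down, gripper open.
Joint ranges: [-3.08, 3.08], [-0.75, 2.2], [0.22, 2.44], [-1.43, 4.57], [0, 2.65], [-2.85, 2.85]. Speed limits (rad/s): [2.79, 2.79, 3.14, 3.14, 3.14, 3.14].

## Interface

Orientations are given as a unit quaternion [x, y, z, w].
In Python, from rig import robot, camera, camera_info, hand_in gives the robot as it stands.
- The arm moves only by the shell command python3 -m handwheel 'ROWS' [FORCE]. ROWS is a JSON object of lists of equal length, an entry for each row: "hand": the opening, from 0 (shut) to 1 (fully open); "translation": the shift along the world's x, y, z in mm, a list of three; "turn": the turn, a rotation vector about the world's x, y, z in rad, a list of three. In form: {"hand": [hand, ...], "translation": [[tx, ty, tz], ...], "turn": [[ax, ay, az], ...]}. A call has 1 to 12 rows; each row is the pose to reach, as a shift and turn from the pose commanded when the call began; what a row does not reach only later rows make up. A row lasts 1/12 s, in which the tool goes at most 41.7 mm and 7.16 degrees, less where a joint would pass 70% of its speed; a pose out of reach is approached as far as the arm can. A call with a gripper value outside its range is refused whole. The fingers move at their own pace and stop on an object; FORCE is the grip in N (left out, the last holds). Time passes only in rows, so rows that repeat a pose let the fingers close. It gives the time, the measured TCP pose, the force, the opening and the grip force at its end, in the units of the state.
- robot.get_obs(): the state, without advancing time (a new reading comes with each control period).
- camera(name): name is "side" or "top"; returns (picture, depth): 384x512x3 uint8, red, green, blue; 384x512 float32, m along the optical axis (not along the pixel's ray), 0 where there is no reading.
- camera_info(name): a dict with "vertical_fov" (degrees; the focal length in pixels is half the picture's height over the tangent of half this angle, whatever the lens; pixels are square), "cx", "cy" (the principal point, pixels), "world_from_camera" (4x4, takes a point from camera to world coordinates). Camera axes: x right, y down, z forward; pixel columns grow to the right and rows downward; lengths in m; the calibration is good to about 2 mm. A picture is of the moment at which its call begins. camera_info takes no time and is no camera call.
- hand_in(): hands the job in; it is judged then, once.
The state is a dict: "time": time; "q": joint angles; "joint_velocities": joint speeds; "joint_torque": joint torques, N m; "position": TCP position; "tool_rot": TCP orientation; "ft_force": force on the tool from outside, world axes, zero at the start; "moment": the same for the moment, N m; "grip_width": finger opening in m; "grip_force": force on a finger pad.
Only numpy, scipy, OpenCV 4.12 (cv2) and the standard library are available. Lean on these libraries where they do the work, as an engineer would, in place of code of your own. Each camera call takes 0.05 s, during which the arm holds its last target. There are 200 camera calls.

## Working session

There is one attempt and no reset: what is moved stays moved. The work goes in short steps, Python scripts to look and compute and a shell command to move; the robot and the scene stay as the last step left them, time stands still between calls to the robot, and variables do not carry over. Pictures are saved under pics/ and viewed, at most 10 in all, crops included, and the job is handed in when it is done.

```bash
mkdir -p pics
python3 - <<'E'
from rig import robot,camera,camera_info
import cv2,numpy as np
o=robot.get_obs();print(o['time'],o['position'],o['tool_rot'],o['ft_force'],o['grip_width'])
for n in('top','side'):
    p,d=camera(n);np.savez(''+n+'.npz',p=p,d=d);cv2.imwrite(f'pics/{n}0.png',p[:,:,::-1]);i=camera_info(n);print(n,i['vertical_fov'],i['cx'],i['cy'],np.round(i['world_from_camera'],3).tolist())
E
```

```text
0.0 [ 0.28276026 -0.55659495  0.24057216] [ 9.72534763e-01  2.32755134e-01 -8.31458455e-05 -1.08446609e-03] [-0.31082998  0.68220147  0.02323167] 0.08690238234362656
top 52.6499947105691 261.2434921030492 194.23503681118316 [[0.013, -0.972, 0.234, 0.239], [-1.0, -0.013, 0.002, 0.041], [0.001, -0.234, -0.972, 1.302], [0.0, 0.0, 0.0, 1.0]]
side 50.691461213525635 259.35495821943925 192.6472373547695 [[0.944, -0.185, 0.272, 0.173], [-0.328, -0.481, 0.813, -1.05], [-0.02, -0.857, -0.515, 0.778], [0.0, 0.0, 0.0, 1.0]]
```

View pics/top0.png

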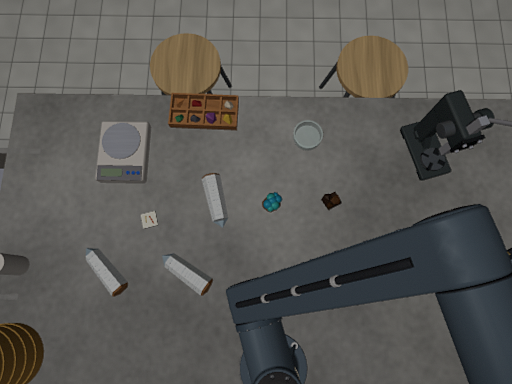

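View pics/side0.png

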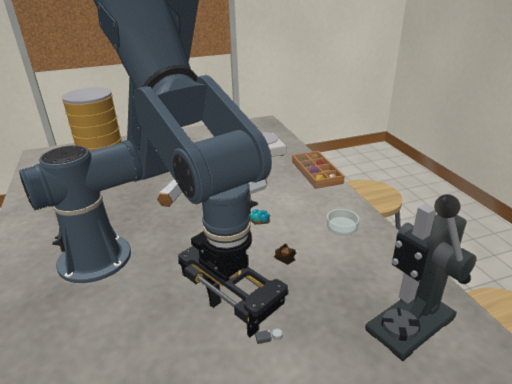

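The top view shows three lookalike crystals, at about (214,199), (188,273) and (105,272). The one farthest right among these is at (214,199), with its brown root at (210,177) and its point at (222,222). The side view shows the loupe at (270,335) and no other crystal on the robot's right.

```bash
cat > h.py <<'E'
import numpy as np,cv2
from rig import camera_info
def cloud(n,d):
    i=camera_info(n);f=d.shape[0]/2/np.tan(np.radians(i['vertical_fov']/2))
    v,u=np.mgrid[:d.shape[0],:d.shape[1]]
    P=np.stack([(u-i['cx'])/f*d,(v-i['cy'])/f*d,d],-1);T=i['world_from_camera'];T=np.array(T)
    return P@T[:3,:3].T+T[:3,3]
def analyse(p,d,win):
    W=cloud('top',d);u0,u1,v0,v1=win
    m=np.zeros(d.shape,bool);m[v0:v1,u0:u1]=1
    tab=np.median(W[v0:v1,u0:u1,2][W[v0:v1,u0:u1,2]<.015]);print('table z',tab)
    hsv=cv2.cvtColor(p,cv2.COLOR_RGB2HSV)
    w=m&(W[...,2]>tab+.035)&(d>0)
    white=w&(hsv[...,1]<40)&(hsv[...,2]>120)
    P=W[white];print('white n',len(P))
    top=P[P[:,2]>tab+.035]
    c=top[:,:2].mean(0);_,_,V=np.linalg.svd(top[:,:2]-c);a=V[0]
    W0=W[m&(W[...,2]>tab+.008)&(d>0)]
    brown=m&(hsv[...,1]>80)&(hsv[...,0]<20)&(W[...,2]>tab+.01)
    b=W[brown][:,:2].mean(0);print('brown',b,brown.sum())
    if (b-c)@a>0:a=-a
    s=(P[:,:2]-c)@a;n=(P[:,:2]-c)@[-a[1],a[0]]
    A=(W0[:,:2]-c)@a
    print('c',c,'a',a,'yaw',np.arctan2(a[1],a[0]),'white s',s.min(),s.max(),'all s',A.min(),A.max(),'n',n.min(),n.max())
    for q in np.arange(-.09,.09,.015):
        k=(s>=q)&(s<q+.015)
        if k.sum()>3:
            kk=k&(P[:,2]>np.percentile(P[k,2],90)-.004)
            print(round(q+.0075,3),k.sum(),'zmax %.4f med %.4f'%(P[k,2].max(),np.median(P[kk,2])),'n mid %.4f [%.3f %.3f]'%(n[kk].mean(),n[kk].min(),n[kk].max()))
    return W
E
python3 - <<'E'
from h import *
z=np.load('top.npz');p,d=z['p'],z['d']
W=analyse(p,d,(190,240,160,240))
for u,v in((188,273),(105,272),(214,199),(210,177),(222,224)):print(u,v,W[v,u].round(3))
cv2.imwrite('pics/c1.png',cv2.resize(p[150:310,70:270,::-1],(800,640)[:2],interpolation=cv2.INTER_CUBIC)[:600])
E
```

```text
table z 0.0004734644958315215
white n 499
brown [0.58258974 0.20352658] 14
c [0.53244067 0.20357457] a [-0.96312029 -0.26907119] yaw -2.869164123003136 white s -0.0732103354263407 0.09253516666950573 all s -0.08282564475001668 0.13546441763814415 n -0.021893195643264782 0.02058320654639753
-0.068 44 zmax 0.0618 med 0.0574 n mid 0.0037 [-0.011 0.019]
-0.052 53 zmax 0.0602 med 0.0571 n mid 0.0044 [-0.011 0.020]
-0.038 58 zmax 0.0600 med 0.0547 n mid 0.0051 [-0.010 0.020]
-0.022 48 zmax 0.0591 med 0.0541 n mid 0.0030 [-0.011 0.019]
-0.008 54 zmax 0.0584 med 0.0536 n mid 0.0055 [-0.011 0.019]
0.008 47 zmax 0.0569 med 0.0525 n mid 0.0029 [-0.015 0.017]
0.022 49 zmax 0.0548 med 0.0518 n mid 0.0024 [-0.012 0.017]
0.038 46 zmax 0.0542 med 0.0500 n mid 0.0022 [-0.012 0.017]
0.053 45 zmax 0.0518 med 0.0489 n mid 0.0029 [-0.011 0.016]
0.068 45 zmax 0.0526 med 0.0484 n mid 0.0016 [-0.013 0.016]
0.082 8 zmax 0.0530 med 0.0479 n mid 0.0084 [0.002 0.015]
188 273 [0.281 0.272 0.054]
105 272 [0.281 0.535 0.051]
214 199 [0.521 0.199 0.057]
210 177 [0.595 0.215 0.059]
222 224 [0.442 0.172 0.034]
```

View pics/c1.png

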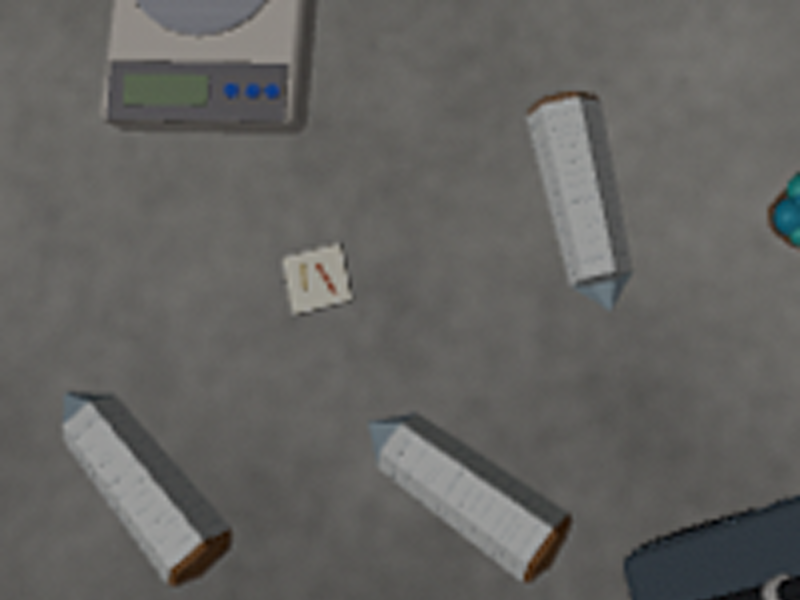

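The crop confirms the target: brown root at the top (crop 562,100), shoulder near (597,280), point towards the robot. Next I'll refine the upper face's midline with a plane fit.

```bash
cat > f.py <<'E'
from h import *
def fit(p,d,win=(190,240,160,240)):
    W=cloud('top',d);u0,u1,v0,v1=win
    S=W[v0:v1,u0:u1];hsv=cv2.cvtColor(p,cv2.COLOR_RGB2HSV)[v0:v1,u0:u1]
    a=np.array([-.9631,-.2691]);n=np.array([-a[1],a[0]])
    P=S[(S[...,2]>.04)&(hsv[...,1]<40)]
    c0=np.array([.5324,.2036]);s=(P[:,:2]-c0)@a;t=(P[:,:2]-c0)@n
    k=(abs(t-.003)<.010)&(abs(s)<.06)
    for _ in range(4):
        X=np.c_[s,t,np.ones(len(s))];co=np.linalg.lstsq(X[k],P[k,2],rcond=None)[0];r=P[:,2]-X@co;k=(abs(r)<.0025)
    print('plane slope s,t,z0',co,'resid',r[k].std(),k.sum())
    F=cv2.minAreaRect(np.c_[s[k],t[k]].astype(np.float32)*1000);print(F,'s',s[k].min(),s[k].max())
    mids=[]
    for q in np.arange(-.07,.07,.01):
        j=k&(s>=q)&(s<q+.01)
        mids.append((q+.005,(np.percentile(t[j],3)+np.percentile(t[j],97))/2,np.ptp(t[j])))
    mids=np.array(mids);b=np.polyfit(mids[:,0],mids[:,1],1);print('mid line',b,mids[:,2].round(3))
    sm=(s[k].min()+s[k].max())/2
    for nm,q in(('root',sm-.075),('mid',sm),('should',sm+.075)):
        print(nm,(c0+q*a+np.polyval(b,q)*n).round(4),'z',co@[q,np.polyval(b,q),1])
E
python3 - <<'E'
from f import *
z=np.load('top.npz');fit(z['p'],z['d'])
E
python3 -m handwheel '{"hand":[0,0,0,0,0,0,0,0,0,0,0,0],"translation":[[0,0,0],[13,31,0],[26,62,0],[39,93,0],[52,124,0],[65,155,0],[78,186,0],[91,217,0],[104,248,0],[117,279,0],[130,310,0],[130,310,0]],"turn":[[0,0,0],[0,0,0],[0,0,0],[0,0,0],[0,0,0],[0,0,0],[0,0,0],[0,0,-0.05],[0,0,-0.1],[0,0,-0.15],[0,0,-0.2],[0,0,-0.2]]}' 20
```

```text
plane slope s,t,z0 [-0.0651002   0.0262975   0.05144421] resid 0.0013181896772975403 314
((6.499519348144531, 4.676076889038086), (38.47212219238281, 158.16061401367188), 88.92436981201172) s -0.07258184485799542 0.08549010724012894
mid line [-0.0202846   0.00463404] [0.036 0.036 0.035 0.037 0.027 0.032 0.028 0.036 0.03  0.03  0.032 0.029
 0.03  0.032 0.029]
root [0.6    0.2162] z 0.056064990590116694
mid [0.5274 0.1975] z 0.05114246799709401
should [0.4548 0.1788] z 0.04621994540407132
time: 1.1
position: [0.4133, -0.2414, 0.2413]
tool_rot: [0.991, 0.136, -0.0, -0.002]
ft_force: [-0.8, 1.0, -0.1]
grip_width: 0.0152
grip_force: 0.0
```

The measured heights, 56 and 46 mm, match the given ones. Before going on, I'll check the area the arm hid for a fourth lookalike.

Run:
```python
from rig import camera,robot
import cv2
p,d=camera('top');cv2.imwrite('pics/top1.png',p[:,:,::-1])
o=robot.get_obs();print(o['position'],o['grip_width'])
```

```text
[ 0.4132176  -0.24423999  0.24144406] 0.010900392190074127
```

View pics/top1.png

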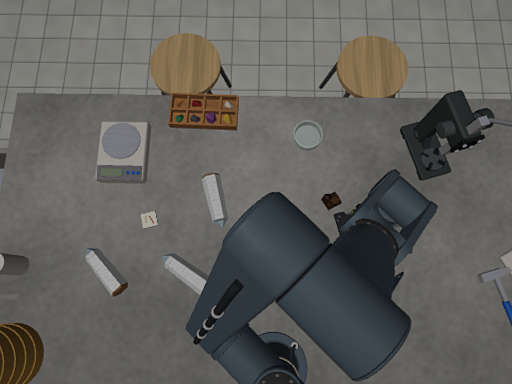

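The uncovered ground shows no crystal. There is a hammer at (497,280) and a white thing cut off by the picture's edge at (508,262), which I'll check.

Run:
```python
from h import *
from rig import camera
p,d=camera('top');W=cloud('top',d)
for v in range(248,276,4):print(v,[tuple(W[v,u].round(3).tolist()) for u in(500,505,510)],p[v,510])
cv2.imwrite('pics/c2.png',cv2.resize(p[230:330,412:512,::-1],(600,600),interpolation=cv2.INTER_CUBIC))
```

```text
248 [(0.379, -0.759, -0.005), (0.378, -0.771, 0.003), (0.378, -0.787, 0.004)] [100  98  94]
252 [(0.365, -0.754, 0.001), (0.366, -0.774, -0.006), (0.363, -0.776, 0.018)] [140 134 130]
256 [(0.351, -0.746, 0.011), (0.35, -0.758, 0.018), (0.35, -0.775, 0.017)] [147 142 137]
260 [(0.338, -0.748, 0.005), (0.337, -0.758, 0.016), (0.337, -0.773, 0.017)] [147 142 137]
264 [(0.325, -0.75, -0.003), (0.325, -0.76, 0.009), (0.324, -0.766, 0.025)] [147 142 137]
268 [(0.311, -0.733, 0.024), (0.311, -0.749, 0.023), (0.312, -0.773, 0.011)] [132 129 126]
272 [(0.298, -0.731, 0.025), (0.298, -0.748, 0.022), (0.299, -0.769, 0.015)] [121 118 115]
```

View pics/c2.png

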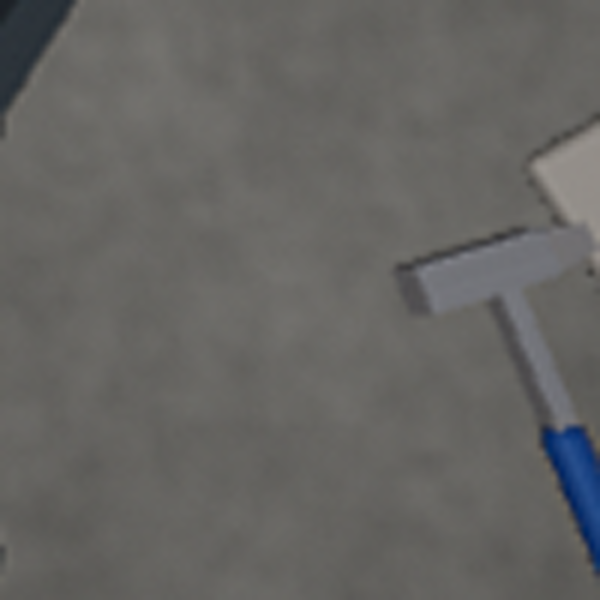

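It is a flat slab about 15 mm high beside the hammer, not a crystal, so the target stands. I'll move above the root end.

```bash
python3 -m handwheel '{"hand":[0,0,0,0,0,0,0,0,0,0,0,0],"translation":[[14,38,0],[28,76,0],[43,114,0],[57,152,0],[72,190,0],[86,228,0],[100,267,0],[115,305,0],[129,343,0],[143,381,0],[158,419,0],[172,457,0]],"turn":[[0,0,0],[0,0,0],[0,0,0],[0,0,0],[0,0,0],[0,0,0],[0,0,0],[0,0,0],[0,0,0],[0,0,0],[0,0,0],[0,0,0]]}'
python3 -m handwheel '{"hand":[0,0,0,0,0,0,0,0,0,0],"translation":[[0,0,0],[0,0,-20],[0,0,-40],[0,0,-60],[0,0,-80],[0,0,-100],[0,0,-120],[0,0,-130],[0,0,-130],[0,0,-130]],"turn":[[0,0,0],[0,0,0],[0,0,0],[0,0,0],[0,0,0],[0,0,0],[0,0,0],[0,0,0],[0,0,0],[0,0,0]]}'
```

```text
time: 2.2
position: [0.5867, 0.2101, 0.2414]
tool_rot: [0.991, 0.134, 0.0, 0.0]
ft_force: [0.4, -0.1, -0.1]
grip_width: 0.0005
grip_force: 0.0
time: 3.03
position: [0.5854, 0.2086, 0.1113]
tool_rot: [0.991, 0.134, -0.0, 0.0]
ft_force: [-0.2, 0.4, 0.5]
grip_width: 0.0005
grip_force: 0.0
```

```bash
python3 -m handwheel '{"hand":[0,0,0,0,0],"translation":[[0,3,-10],[0,3,-20],[0,3,-28],[0,3,-28],[0,3,-28]],"turn":[[0,0,0],[0,0,0],[0,0,0],[0,0,0],[0,0,0]]}'
python3 - <<'E'
from rig import camera
import cv2
a=camera('top')[0][130:270,140:300,::-1];b=camera('side')[0][120:280,120:340,::-1]
cv2.imwrite('pics/c3.png',cv2.hconcat([cv2.resize(a,(390,350),interpolation=2),cv2.resize(b,(400,350),interpolation=2)]))
E
```

```text
time: 3.45
position: [0.5844, 0.2128, 0.0829]
tool_rot: [0.991, 0.135, -0.001, 0.0]
ft_force: [0.2, 0.8, -0.3]
grip_width: 0.0002
grip_force: 0.0
```

View pics/c3.png

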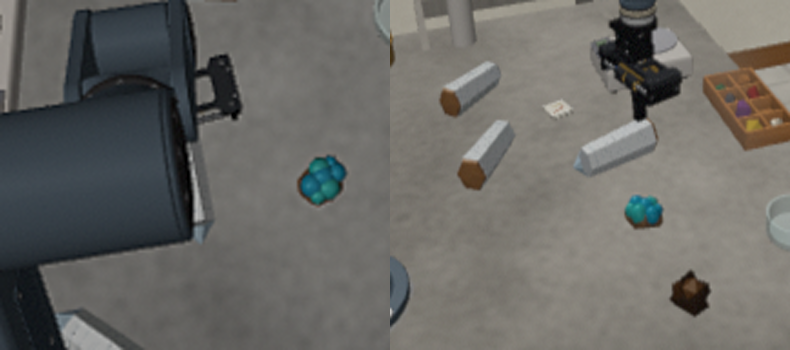

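The side crop shows the closed fingertips at (640,117) just above the root end of the right crystal. I'll descend in small steps.

```bash
python3 -m handwheel '{"hand":[0,0,0,0,0,0],"translation":[[0,0,-2],[0,0,-4],[0,0,-6],[0,0,-7],[0,0,-7],[0,0,-7]],"turn":[[0,0,0],[0,0,0],[0,0,0],[0,0,0],[0,0,0],[0,0,0]]}'
python3 -m handwheel '{"hand":[0,0],"translation":[[0,0,-1],[0,0,-1]],"turn":[[0,0,0],[0,0,0]]}'
```

```text
time: 4.05
position: [0.5849, 0.2127, 0.0765]
tool_rot: [0.991, 0.135, -0.0, 0.0]
ft_force: [0.6, -0.6, 0.5]
grip_width: 0.0004
grip_force: 0.0
time: 4.22
position: [0.585, 0.2127, 0.0755]
tool_rot: [0.991, 0.134, -0.0, 0.0]
ft_force: [-0.2, -0.3, 0.5]
grip_width: 0.0007
grip_force: 0.0
```

```bash
python3 -m handwheel '{"hand":[0,0],"translation":[[0,0,-0.7],[0,0,-0.7]],"turn":[[0,0,0],[0,0,0]]}'
python3 -m handwheel '{"hand":[0,0],"translation":[[0,0,-0.7],[0,0,-0.7]],"turn":[[0,0,0],[0,0,0]]}'
```

```text
time: 4.38
position: [0.585, 0.2127, 0.0748]
tool_rot: [0.991, 0.134, 0.0, -0.0]
ft_force: [0.5, -0.9, 0.4]
grip_width: 0.0005
grip_force: 0.1
time: 4.55
position: [0.5851, 0.2128, 0.0747]
tool_rot: [0.991, 0.135, 0.0, 0.0]
ft_force: [-1.2, -0.3, 2.1]
grip_width: 0.0004
grip_force: 1.6
```

```bash
python3 -m handwheel '{"hand":[0,0,0],"translation":[[0,0,-0.7],[0,0,-0.7],[0,0,-0.7]],"turn":[[0,0,0],[0,0,0],[0,0,0]]}'
```

```text
time: 4.8
position: [0.5851, 0.2128, 0.0746]
tool_rot: [0.991, 0.135, 0.0, 0.0]
ft_force: [-2.1, -0.6, 6.6]
grip_width: 0.0004
grip_force: 3.7
```

About 6.6 N, roughly 6 N/mm. I'll start the stroke along (-0.968, -0.249, -0.066).

```bash
python3 -m handwheel '{"hand":[0,0,0,0],"translation":[[-2.4,-0.6,-0.16],[-4.8,-1.2,-0.32],[-7.3,-1.9,-0.5],[-9.7,-2.5,-0.66]],"turn":[[0,0,0],[0,0,0],[0,0,0],[0,0,0]]}'
```

```text
time: 5.13
position: [0.5778, 0.2107, 0.0741]
tool_rot: [0.991, 0.134, 0.003, -0.0]
ft_force: [3.1, 0.3, 5.9]
grip_width: 0.0003
grip_force: 2.7
```

```bash
python3 -m handwheel '{"hand":[0,0,0,0],"translation":[[-2.4,-0.6,-0.16],[-4.8,-1.2,-0.32],[-7.3,-1.9,-0.5],[-9.7,-2.5,-0.66]],"turn":[[0,0,0],[0,0,0],[0,0,0],[0,0,0]]}'
```

```text
time: 5.47
position: [0.5682, 0.2081, 0.0734]
tool_rot: [0.991, 0.134, 0.003, -0.0]
ft_force: [2.8, 0.3, 6.1]
grip_width: 0.0003
grip_force: 2.7
```

Force is steady, so I'll continue in 15 mm steps.

```bash
python3 -m handwheel '{"hand":[0,0,0,0,0,0],"translation":[[-2.4,-0.6,-0.16],[-4.8,-1.2,-0.32],[-7.3,-1.9,-0.5],[-9.7,-2.5,-0.66],[-12.1,-3.1,-0.82],[-14.5,-3.7,-1.0]],"turn":[[0,0,0],[0,0,0],[0,0,0],[0,0,0],[0,0,0],[0,0,0]]}'
```

```text
time: 5.97
position: [0.5538, 0.2045, 0.0724]
tool_rot: [0.991, 0.134, 0.003, -0.0]
ft_force: [3.7, 0.4, 6.2]
grip_width: 0.0005
grip_force: 2.9
```

```bash
python3 -m handwheel '{"hand":[0,0,0,0,0,0],"translation":[[-2.4,-0.6,-0.16],[-4.8,-1.2,-0.32],[-7.3,-1.9,-0.5],[-9.7,-2.5,-0.66],[-12.1,-3.1,-0.82],[-14.5,-3.7,-1.0]],"turn":[[0,0,0],[0,0,0],[0,0,0],[0,0,0],[0,0,0],[0,0,0]]}'
```

```text
time: 6.47
position: [0.5394, 0.2008, 0.0714]
tool_rot: [0.991, 0.134, 0.004, -0.0]
ft_force: [3.0, 0.6, 5.8]
grip_width: 0.0006
grip_force: 2.9
```

```bash
python3 -m handwheel '{"hand":[0,0,0,0,0,0],"translation":[[-2.4,-0.6,-0.16],[-4.8,-1.2,-0.32],[-7.3,-1.9,-0.5],[-9.7,-2.5,-0.66],[-12.1,-3.1,-0.82],[-14.5,-3.7,-1.0]],"turn":[[0,0,0],[0,0,0],[0,0,0],[0,0,0],[0,0,0],[0,0,0]]}'
```

```text
time: 6.97
position: [0.5251, 0.1971, 0.0704]
tool_rot: [0.991, 0.134, 0.004, -0.0]
ft_force: [2.9, 1.0, 7.2]
grip_width: 0.0006
grip_force: 3.0
```

```bash
python3 -m handwheel '{"hand":[0,0,0,0,0,0],"translation":[[-2.4,-0.6,-0.16],[-4.8,-1.2,-0.32],[-7.3,-1.9,-0.5],[-9.7,-2.5,-0.66],[-12.1,-3.1,-0.82],[-14.5,-3.7,-1.0]],"turn":[[0,0,0],[0,0,0],[0,0,0],[0,0,0],[0,0,0],[0,0,0]]}'
```

```text
time: 7.47
position: [0.5107, 0.1934, 0.0694]
tool_rot: [0.991, 0.134, 0.004, -0.0]
ft_force: [4.5, 1.6, 6.3]
grip_width: 0.0002
grip_force: 3.2
```

```bash
python3 -m handwheel '{"hand":[0,0,0,0,0,0],"translation":[[-2.4,-0.6,-0.16],[-4.8,-1.2,-0.32],[-7.3,-1.9,-0.5],[-9.7,-2.5,-0.66],[-12.1,-3.1,-0.82],[-14.5,-3.7,-1.0]],"turn":[[0,0,0],[0,0,0],[0,0,0],[0,0,0],[0,0,0],[0,0,0]]}'
```

```text
time: 7.97
position: [0.4965, 0.1898, 0.0684]
tool_rot: [0.991, 0.134, 0.004, -0.0]
ft_force: [4.0, 0.8, 7.4]
grip_width: 0.0006
grip_force: 3.3
```

```bash
python3 -m handwheel '{"hand":[0,0,0,0,0,0],"translation":[[-2.4,-0.6,-0.16],[-4.8,-1.2,-0.32],[-7.3,-1.9,-0.5],[-9.7,-2.5,-0.66],[-12.1,-3.1,-0.82],[-14.5,-3.7,-1.0]],"turn":[[0,0,0],[0,0,0],[0,0,0],[0,0,0],[0,0,0],[0,0,0]]}'
```

```text
time: 8.47
position: [0.4821, 0.1861, 0.0674]
tool_rot: [0.991, 0.134, 0.004, -0.0]
ft_force: [4.1, 1.9, 8.0]
grip_width: 0.0007
grip_force: 3.4
```

```bash
python3 -m handwheel '{"hand":[0,0,0,0,0,0],"translation":[[-2.4,-0.6,-0.16],[-4.8,-1.2,-0.32],[-7.3,-1.9,-0.5],[-9.7,-2.5,-0.66],[-12.1,-3.1,-0.82],[-12.1,-3.1,-0.82]],"turn":[[0,0,0],[0,0,0],[0,0,0],[0,0,0],[0,0,0],[0,0,0]]}'
```

```text
time: 8.97
position: [0.4696, 0.1828, 0.0665]
tool_rot: [0.991, 0.134, 0.004, -0.0]
ft_force: [3.5, 1.2, 7.6]
grip_width: 0.0004
grip_force: 3.7
```

At x of about +0.06 m, past the shoulder threshold. I'll raise the fingers, move aside and check.

```bash
python3 -m handwheel '{"hand":[0,0,0,0,0,0,0,0,0,0,0,0],"translation":[[0,0,0],[0,0,3],[0,0,10],[0,0,25],[0,0,45],[0,0,70],[0,0,100],[0,0,130],[0,0,160],[0,0,170],[0,0,170],[0,0,170]],"turn":[[0,0,0],[0,0,0],[0,0,0],[0,0,0],[0,0,0],[0,0,0],[0,0,0],[0,0,0],[0,0,0],[0,0,0],[0,0,0],[0,0,0]]}'
python3 -m handwheel '{"hand":[0,0,0,0,0,0,0,0,0,0,0,0],"translation":[[0,-20,0],[0,-55,0],[0,-90,0],[0,-125,0],[0,-160,0],[0,-195,0],[0,-230,0],[0,-265,0],[0,-300,0],[0,-330,0],[0,-330,0],[0,-330,0]],"turn":[[0,0,0],[0,0,0],[0,0,0],[0,0,0],[0,0,0],[0,0,0],[0,0,0],[0,0,0],[0,0,0],[0,0,0],[0,0,0],[0,0,0]]}'
python3 - <<'E'
from f import *
from rig import camera
p,d=camera('top');fit(p,d)
z=np.load('top.npz')['p'];print('diff',np.abs(p.astype(int)-z)[160:230,195:232].mean())
E
```

```text
time: 9.97
position: [0.4655, 0.1823, 0.2353]
tool_rot: [0.991, 0.135, -0.0, 0.0]
ft_force: [-0.8, -0.2, 0.4]
grip_width: 0.0007
grip_force: 0.0
time: 10.97
position: [0.465, -0.1483, 0.2333]
tool_rot: [0.991, 0.133, -0.002, -0.002]
ft_force: [-0.1, 0.5, -0.7]
grip_width: 0.0007
grip_force: 0.0
plane slope s,t,z0 [-0.10501473  0.03223056  0.05044405] resid 0.0014020308948577342 140
((-36.15141296386719, 5.202326774597168), (36.30820083618164, 72.29933166503906), 88.46562194824219) s -0.0720605282022251 -0.0005008149228080975Traceback (most recent call last):
  File "<stdin>", line 3, in <module>
  File "f.py", line 16, in fit
    mids.append((q+.005,(np.percentile(t[j],3)+np.percentile(t[j],97))/2,np.ptp(t[j])))
                         ~~~~~~~~~~~~~^^^^^^^^
    return _quantile_unchecked(
        a, q, axis, out, overwrite_input, method, keepdims, weights)
    return _ureduce(a,
                    func=_quantile_ureduce_func,
    ...<5 lines>...
                    overwrite_input=overwrite_input,
                    method=method)
    r = func(a, **kwargs)
    result = _quantile(arr,
                       quantiles=q,
    ...<2 lines>...
                       out=out,
                       weights=wgt)
    slices_having_nans = np.isnan(arr[-1, ...])
                                  ~~~^^^^^^^^^
IndexError: index -1 is out of bounds for axis 0 with size 0
```

The arm still covers half of the crystal; its root end hasn't moved. I'll go aside further and compare again.

```bash
python3 -m handwheel '{"hand":[0,0,0,0,0,0,0,0,0],"translation":[[-10,-30,0],[-20,-60,0],[-30,-90,0],[-40,-120,0],[-50,-150,0],[-60,-180,0],[-70,-210,0],[-70,-210,0],[-70,-210,0]],"turn":[[0,0,0],[0,0,0],[0,0,0],[0,0,0],[0,0,0],[0,0,0],[0,0,0],[0,0,0],[0,0,0]]}'
python3 - <<'E'
from f import *
from rig import camera
p,d=camera('top');fit(p,d)
z=np.load('top.npz')['p'];print('diff',np.abs(p.astype(int)-z)[160:230,195:232].mean())
E
```

```text
time: 11.77
position: [0.3961, -0.3567, 0.2343]
tool_rot: [0.991, 0.134, -0.0, -0.001]
ft_force: [0.4, 0.1, 0.2]
grip_width: 0.0004
grip_force: 0.0
plane slope s,t,z0 [-0.06564771  0.03727147  0.05141444] resid 0.0013527693257588335 330
((4.834686279296875, 4.710422515869141), (36.362403869628906, 156.6205291748047), 89.60810852050781) s -0.073506995289526 0.0831358049304827
mid line [-0.01540015  0.00414264] [0.035 0.034 0.034 0.035 0.033 0.034 0.034 0.03  0.03  0.033 0.031 0.031
 0.029 0.033 0.03 ]
root [0.6014 0.2175] z 0.05621664960644885
mid [0.5289 0.1984] z 0.051250022230527784
should [0.4563 0.1793] z 0.04628339485460672
diff 4.475160875160875
```

The crystal is within about 2 mm of where it lay, which is within measuring noise.

```bash
python3 -c "
from rig import hand_in
print(hand_in())"
```

```text
the job is handed in; nothing more can be done
None
```

I stroked the right-hand quartz's upper face from root to shoulder with closed fingers, at 6–8 N wherever I read it; the crystal stayed within about 2 mm, the arm is clear and the job is handed in (no verdict was returned, and I did not re-measure the bystanders).

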